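# Refit the lost knob on the router table's speed box and hold it in

## Task

One of the two push-and-turn controls on the speed box has lost its knob: see which shaft is bare, take the loose black pointer knob from the bench, turn it so that the flat in its bore matches the flat of that shaft, and push it fully home until its rim sits on the dark disc. Then press the knob right in against the control's spring and finish like that: the program ends with the gripper still gripping the knob and holding it pressed in (the box stores its zero only while the control is held in). Do not turn or press the control that still has its knob, and leave the tools and small parts that lie about where they are.

Things in the scene. Friction and masses are not known exactly. Their poses are not given: they have to be found in the camera images.
- knob_centre (a point): centre of the loose black knob (about 90 g), standing on its rim, bore down. 46 mm tall: round skirt 20 mm high, 46 mm across at the rim, 40 mm at its top; on it a bar grip 38 mm long, 12 mm wide, 26 mm tall, to pinch across the 12 mm. Point on the axis, 23 mm above the rim. z up; x along the bar to the end with the white pointer line, the side of the bore's flat
- knob_bore (a point): centre of the knob's underside, level with its rim, on the axis: mouth of the D-bore, which is 17 mm deep and has 0.5 mm clearance all round the shaft; the knob can enter up to about 0.15 rad out of line. Axes as knob_centre: the flat of the bore is on the +x side, under the pointer line
- shaft_seat (a point): foot of the bare shaft, on its axis, at the top of the dark disc (50 mm across, 3 mm thick) that turns and presses in with it; 68 mm above the bench when out. z up; x points out of the shaft's flat, towards the white index line on the disc. Fully home, the knob's rim rests on the disc, pointer over the index line. The shaft turns stiffly (0.06 N m)
- shaft_tip (a point): top of the bare steel D-shaft, on its axis, 16 mm above the disc: 14 mm in diameter with one flat 2 mm from the axis, its round edge chamfered by 1 mm at the top. Axes as shaft_seat: x points out of the flat. The bare shaft may be the left or the right one of the box
- bare_push (a joint): how far the bare control is pressed in, along its vertical axis (m): 0 out, 0.006 fully in against its stop. A spring pushes it out with 5 N at 0, rising to 11 N at 0.006
- fitted_pointer (a point): end of the white pointer line on top of the knob of the other control, 19 mm from its axis and 114 mm above the bench; same black knob, 110 mm from the bare shaft on the same box. x points along the pointer, away from the axis. To be left alone
- speed_box: the speed box, fixed: grey enclosure with aluminium top panel, 110 mm (x) by 220 mm (y), panel 55 mm above the bench; origin at the centre of its underside. The two controls stand on the panel at y = +55 mm and -55 mm of its frame, at x = 0
- screwdriver_b: blue screwdriver lying on the bench, 186 mm long, 27 mm high; bystander
- hex_key: hex key lying on the bench, 86 by 35 mm, 6 mm high; bystander
- wing_nut_a: wing nut on the bench, 40 by 17 mm, 20 mm high; bystander
Things that resemble listed ones, but are neither listed nor needed, are in the scene too. Leave any pink look-alike of the part that bears knob_centre alone.

How it is judged:
By the outcome, as a careful person would: the job done as asked, in the order asked, and still so for the second after the job is handed in, while the arm keeps its last pose, push and grip.
It also fails if it takes over 48 s, if anything falls off the work surface, if the arm or the gripper's body presses on something with over 40 N, if the wrist force passes 120 N, or if a joint passes its speed limit or range.

## Robot

A 6-joint arm with a two-finger parallel gripper is mounted at the origin on a cart in front of the work surface, level with it; the furniture and walls round the work are solid. World frame = base frame: x ahead of the robot, y to its left, z up, the work surface at z = 0. Lengths are in m, angles in rad, forces in N, time in s.
With the tool pointing down it reaches from about 0.35 to 0.875 m from the base axis. Payload 4.2 kg.
Tool frame: the origin (TCP) lies midway between the tips of the shut fingers; the grasp point (between the pads) lies 19 mm behind it (ctrl.hold_point_z is the distance from the TCP to the grasp point, in m); z points along the fingers, y is the direction in which the jaws open and shut (so a half turn about z gives the same grasp; the last joint's range is limited). The gripper opens to 87 mm and grips with 3 to 60 N. Pads are 19 mm wide; open, the fingers measure 117 mm over their backs; the gripper's body (75 mm by 190 mm) begins 51 mm behind the grasp point.
Start: joints at [1.481, 0.385, 0.008, 0, -1.194, -0.259], TCP at [0.214, 0.587, 0.223] pointing down, gripper open.
Joint ranges: [-3.14, 3.14], [-1.21, 2.06], [-1.07, 1.41], [-3.16, 2.05], [-2.99, -0.16], [-3.1, 3.1]. Speed limits (rad/s): [2.79, 2.79, 3.14, 3.14, 3.14, 3.14].

## Interface

Orientations are given as a unit quaternion [w, x, y, z].
In Python, from station import ctrl gives the robot as it stands.
- The arm moves only by the shell command python3 -m creep 'ROWS' [OPENING] [FORCE]. ROWS is JSON, a list of rows, each a list of 2 entries, a list of its own where there are three numbers: the shift along the tool's x, y, z in m, then the turn, a rotation vector about the tool's x, y, z in degrees. In form: [[[tx, ty, tz], [ax, ay, az]], ...]. A call has 1 to 5 rows; each row shifts and turns the commanded pose from where the row before left it, along the tool's axes as they then stand; what a row does not reach is not made up. A row lasts 1/10 s, in which the tool goes at most 50 mm and 8.59 degrees, less where a joint would pass 70% of its speed; a pose out of reach is approached as far as the arm can. A call with a gripper value outside its range is refused whole. OPENING is the opening, from -1 (shut) to 1 (fully open), so that 0 is half open, set as the call begins (- or left out, the last holds). The fingers move at their own pace and stop on an object; FORCE is the grip in N (left out, the last holds). Time passes only in rows, so rows that do not move let the fingers close. It gives the time, the measured TCP pose, the force and the opening at its end, in the units of the state.
- ctrl.get_state(): the state, without advancing time (a new reading comes with each control period).
- ctrl.capture(name): name is "side" or "top"; returns the picture (480x640x3 uint8, red, green, blue); there is no depth.
- ctrl.get_calibration(name): a dict with "intrinsics" (3x3 intrinsics, pixels), "rvec" (rotation vector, rad) and "tvec" (3), from world to camera coordinates, as OpenCV has them. Camera axes: x right, y down, z forward; pixel columns grow to the right and rows downward; lengths in m; the calibration is good to about 2 mm. A picture is of the moment at which its call begins. get_calibration takes no time and is no camera call.
- ctrl.hand_in(): hands the job in, once; it reports no verdict.
The state is a dict: "clock": time; "q": joint angles; "dq": joint speeds; "effort": joint torques, N m; "tcp_pos": TCP position; "tool_rot": TCP orientation; "ft_force": force on the tool from outside, world axes, zero at the start; "ft_torque": the same for the moment, N m; "finger_gap": finger opening in m.
Only numpy, scipy, OpenCV 4.12 (cv2) and the standard library are available. Lean on these libraries where they do the work, as an engineer would, in place of code of your own. Each camera call takes 0.05 s, during which the arm holds its last target. There are 200 camera calls.

## Working session

There is one attempt and no reset: what is moved stays moved. The work goes in short steps, Python scripts to look and compute and a shell command to move; the robot and the scene stay as the last step left them, time stands still between calls to the robot, and variables do not carry over. Pictures are saved under pics/ and viewed, about 8 in all and at most 12, crops included, and the job is handed in when it is done.

```bash
ls; mkdir -p pics
cat > h.py <<'E'
import numpy as np, cv2
from station import ctrl
def cal(n):
    c=ctrl.get_calibration(n); K=np.array(c["intrinsics"],float); R=cv2.Rodrigues(np.array(c["rvec"],float))[0]; t=np.array(c["tvec"],float).ravel()
    return K,R,t
def ray(n,p):
    K,R,t=cal(n); d=R.T@np.linalg.solve(K,[p[0],p[1],1.]); return -R.T@t,d/np.linalg.norm(d)
def plane(n,p,z):
    o,d=ray(n,p); return o+d*(z-o[2])/d[2]
def tri(n1,p1,n2,p2):
    o1,d1=ray(n1,p1);o2,d2=ray(n2,p2)
    s=np.linalg.lstsq(np.c_[d1,-d2],o2-o1,rcond=None)[0]
    a,b=o1+d1*s[0],o2+d2*s[1]; return (a+b)/2,np.linalg.norm(a-b)
def proj(n,P):
    K,R,t=cal(n); q=K@(R@np.array(P)+t); return q[:2]/q[2]
def snap(n,f):
    im=ctrl.capture(n); cv2.imwrite(f"pics/{f}.png",im[:,:,::-1]); return im
E
python3 - <<'E'
from h import *
for n in("top","side"):
    snap(n,n+"0"); K,R,t=cal(n); print(n,K.round(1).tolist(),(-R.T@t).round(3),R.round(2).tolist())
print(ctrl.get_state())
E
```

```text
pics
top [[436.5, 0.0, 313.3], [0.0, 436.5, 236.5], [0.0, 0.0, 1.0]] [ 0.408 -0.022  0.981] [[0.01, -1.0, 0.0], [-0.99, -0.01, -0.15], [0.15, 0.0, -0.99]]
side [[562.8, 0.0, 331.4], [0.0, 562.8, 245.1], [0.0, 0.0, 1.0]] [ 0.009 -0.794  0.679] [[0.8, -0.59, -0.01], [-0.32, -0.41, -0.85], [0.5, 0.69, -0.52]]
{'clock': 0.1, 'q': array([ 1.48060496e+00,  3.85486638e-01,  6.72952131e-03, -4.06779708e-04,
       -1.19399286e+00, -2.58629197e-01]), 'dq': array([-8.68617984e-04, -1.90100112e-03,  1.11594087e-03,  2.24930245e-03,
        2.27017857e-03, -6.67137959e-05]), 'effort': array([-4.62115768e-04, -3.91688812e+01,  1.87934822e+01,  4.23193216e+00,
        1.34449918e-02, -7.00428745e-05]), 'tcp_pos': array([0.2134089 , 0.58685396, 0.22155606]), 'tool_rot': array([ 9.89267141e-04,  9.84815534e-01, -1.73601193e-01, -1.06207839e-04]), 'ft_force': array([ 0.29103898,  0.48733361, -0.33001676]), 'ft_torque': array([-0.07034518,  0.02543447, -0.02241623]), 'finger_gap': 0.08673182585707934}
```

View pics/top0.png

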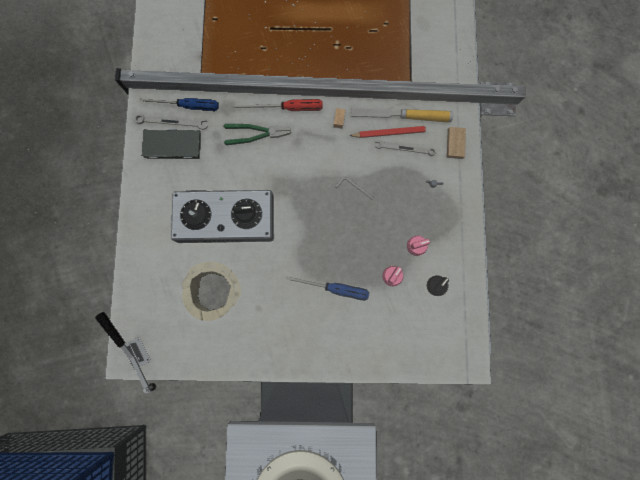

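View pics/side0.png

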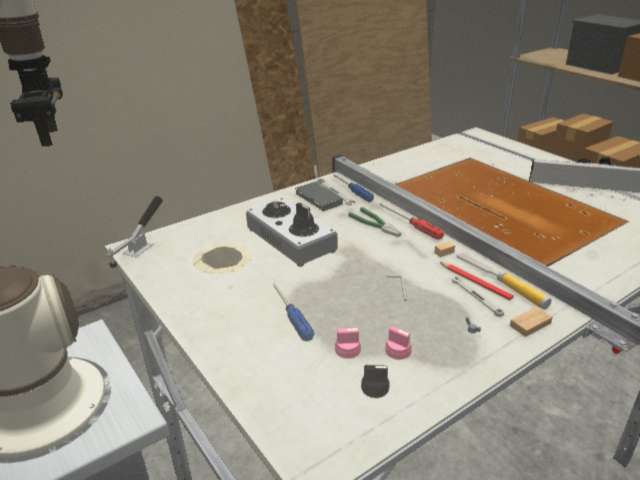

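Candidates for the knob: black at top (438,285) / side (375,380), pink look-alikes at top (418,245) and (393,276), and the fitted knob at (247,213). By the description I take the loose black one. The box's left control (195,214) looks bare. I'll check both in a close crop.

Run:
```python
from h import *
t=cv2.imread("pics/top0.png"); s=cv2.imread("pics/side0.png")
def c(im,x,y,w,h): return cv2.resize(im[y:y+h,x:x+w],(400,300),interpolation=cv2.INTER_CUBIC)
m=np.vstack([np.hstack([c(t,172,187,60,45),c(t,408,262,60,45)]),np.hstack([c(s,250,190,80,60),c(s,335,350,80,60)])])
cv2.imwrite("pics/crop0.png",m)
```

```text
(no output)
```

View pics/crop0.png

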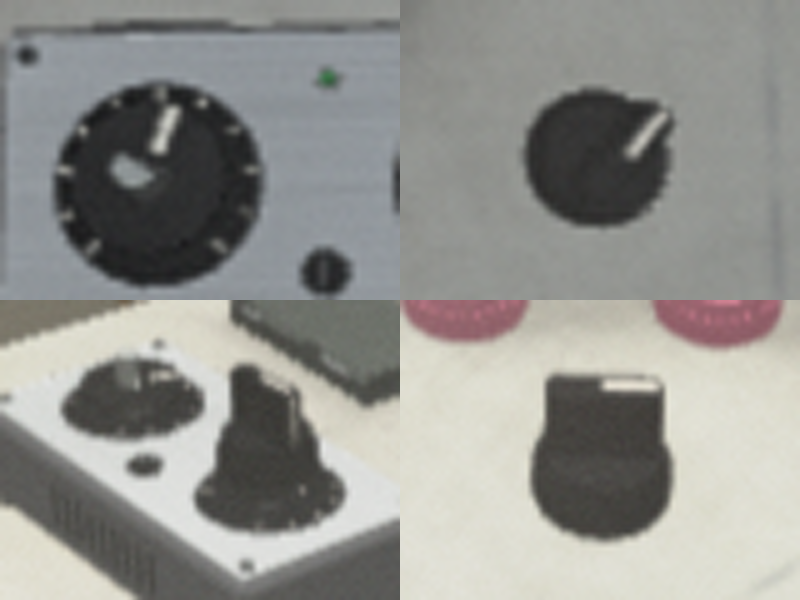

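The crops show the left shaft is bare, with the index line at top px about (196,209)→(198,203). The loose black knob's pointer runs at about (443,285)→(448,279). Next I'll measure both in the two views.

```bash
cat > m.py <<'E'
from h import *
def line(n,im,box,thr):   # bright line inside box, sub-pixel end points from weighted moments
    x,y,w,h=box; g=im[y:y+h,x:x+w].astype(float).min(2); g=cv2.GaussianBlur(g,(0,0),.01) if 0 else g
    m=(g>thr).astype(np.uint8); k,l,st,c=cv2.connectedComponentsWithStats(m)
    i=1+np.argmax(st[1:,4]); mm=cv2.dilate((l==i).astype(np.uint8),np.ones((3,3)))
    wgt=np.clip(g-np.percentile(g[mm>0],10),0,None)*mm; yy,xx=np.mgrid[y:y+h,x:x+w]; W=wgt.sum()
    p=np.array([(wgt*xx).sum()/W,(wgt*yy).sum()/W]); d=np.stack([xx-p[0],yy-p[1]],-1)
    C=np.einsum('ij,ijk,ijl->kl',wgt,d,d)/W; e,v=np.linalg.eigh(C); L=np.sqrt(12*e[1])/2
    return p,v[:,1],L
def dark(im,box,thr,close=5):
    x,y,w,h=box; m=(im[y:y+h,x:x+w].max(2)<thr).astype(np.uint8)
    m=cv2.morphologyEx(m,cv2.MORPH_CLOSE,np.ones((close,close)))
    c=max(cv2.findContours(m,0,1)[0],key=cv2.contourArea); return cv2.convexHull(c)+[x,y]
E
python3 - <<'E'
from m import *
T=cv2.imread("pics/top0.png")[:,:,::-1]; S=cv2.imread("pics/side0.png")[:,:,::-1]
# knob
a=line("top",T,(440,275,11,13),150); b=line("side",S,(372,364,22,7),190)
print("knob line",a,b); P,e=tri("top",a[0],"side",b[0]); print("mid",P.round(4),e.round(4))
d=plane("top",a[0]+a[1],.046)-plane("top",a[0]-a[1],.046); print("yaw top",np.degrees(np.arctan2(d[1],d[0])))
d=plane("side",b[0]+b[1],.046)-plane("side",b[0]-b[1],.046); print("yaw side",np.degrees(np.arctan2(d[1],d[0])))
ht=dark(T,(420,268,34,32),90);hs=dark(S,(352,360,50,42),105)
print("outline",cv2.boundingRect(ht),cv2.boundingRect(hs)); print(hs.reshape(-1,2).tolist())
c,r=cv2.minEnclosingCircle(ht); print(c,r)
# shaft
a=line("top",T,(193,201,8,11),140); b=line("side",S,(279,200,8,9),150)
print("idx",a,b); P,e=tri("top",a[0],"side",b[0]); print("mid",P.round(4),e.round(4))
d=plane("top",a[0]+a[1],.068)-plane("top",a[0]-a[1],.068); print("yaw top",np.degrees(np.arctan2(d[1],d[0])))
d=plane("side",b[0]+b[1],.068)-plane("side",b[0]-b[1],.068); print("yaw side",np.degrees(np.arctan2(d[1],d[0])))
dt=dark(T,(176,196,40,36),100,7);ds=dark(S,(256,196,40,26),95,5)
et,es=cv2.fitEllipse(dt),cv2.fitEllipse(ds); print("dial",et,es); print(tri("top",et[0],"side",es[0]), plane("top",et[0],.058))
et=cv2.fitEllipse(dark(T,(228,195,38,36),100,7)); print("fitted dial",et,plane("top",et[0],.058))
# panel
x0,y0=165,183; h=cv2.cvtColor(T,cv2.COLOR_RGB2GRAY)[y0:250,x0:282]
m=cv2.morphologyEx(((h>110)&(T[y0:250,x0:282,2].astype(int)-T[y0:250,x0:282,0]>5)).astype(np.uint8),3,np.ones((5,5)))
c=max(cv2.findContours(m,0,1)[0],key=cv2.contourArea)+[x0,y0]; r=cv2.minAreaRect(c); print("panel",r)
q=[plane("top",p,.055) for p in cv2.boxPoints(r)]; print(np.round(q,4),np.mean(q,0))
E
```

```text
knob line (array([444.73417098, 281.40638088]), array([-0.64102171,  0.76752275]), np.float64(4.478494644636863)) (array([390.01838639, 366.79308452]), array([-0.79363294, -0.60839688]), np.float64(4.300700490410643))
mid [ 0.4638 -0.3079  0.0446] 0.0139
yaw top 139.2197100060596
yaw side 92.98552390745719
outline (427, 276, 22, 20) (362, 366, 27, 32)
[[374, 366], [386, 369], [388, 381], [388, 389], [387, 391], [383, 395], [381, 396], [376, 397], [375, 397], [370, 396], [367, 395], [363, 391], [362, 389], [362, 379], [364, 367], [365, 366]]
(437.637939453125, 284.362060546875) 11.242891311645508
idx (array([196.25132837, 205.92986185]), array([-0.35000338,  0.93674844]), np.float64(3.7230183140830886)) (array([283.46797677, 201.28084971]), array([-0.93911552, -0.34360156]), np.float64(4.02948202054322))
mid [0.6092 0.225  0.0804] 0.0026
yaw top 162.73537408117045
yaw side 105.49350646588532
dial ((195.13800048828125, 215.2675018310547), (30.371475219726562, 33.62576675415039), 11.956483840942383) ((275.9344787597656, 209.59071350097656), (14.567830085754395, 26.282421112060547), 86.77957153320312)
(array([0.59229162, 0.23198954, 0.0611545 ]), np.float64(0.0010327179652864001)) [0.59246355 0.23310076 0.058     ]
fitted dial ((244.77293395996094, 214.89308166503906), (31.749387741088867, 34.66499328613281), 54.90880584716797) [0.59465134 0.12629242 0.058     ]
panel ((219.99996948242188, 213.99998474121094), (97.99998474121094, 45.99999237060547), -0.0)
[[0.5449 0.2831 0.055 ]
 [0.6463 0.2894 0.055 ]
 [0.649  0.0759 0.055 ]
 [0.5476 0.0731 0.055 ]] [0.5969538 0.1803719 0.055    ]
```

Run:
```python
from h import *
D=lambda v:np.degrees(np.arctan2(v[1],v[0])).round(1)
def yaw(n,p,q,z): return D(plane(n,q,z)-plane(n,p,z))
print("knob side yaw",yaw("side",(375.4,366.8),(387,367.2),.046)," tri",tri("top",(444.73,281.41),"side",(381.2,367)))
print(" line mid top z46",plane("top",(444.73,281.41),.046)," ends",plane("top",(408+232/6.667,262+155/6.667),.046),plane("top",(408+265/6.667,262+113/6.667),.046))
u=np.array([np.cos(np.radians(-40)),np.sin(np.radians(-40)),0]); print(" axis by line",plane("top",(444.73,281.41),.046)-.0105*u," by skirt",plane("top",(436.7,285.3),.01), "side skirt bottom",plane("side",(375.2,386),.02))
print("idx side yaw",yaw("side",(279,204.6),(285.6,205.4),.068)," tri",tri("top",(196.25,205.93),"side",(282.3,205)))
print(" mid",plane("top",(196.25,205.93),.068),plane("side",(282.3,205),.068))
print(" shaft tip top",plane("top",(172+133/6.667,187+170/6.667),.084)," side",plane("side",(250+128/5,190+70/5),.084))
```

```text
knob side yaw -40.1  tri (array([ 0.45799803, -0.30346223,  0.04605553]), np.float64(0.00015571725746170589))
 line mid top z46 [ 0.45793501 -0.30343458  0.046     ]  ends [ 0.44973407 -0.29904728  0.046     ] [ 0.46325138 -0.31005447  0.046     ]
 axis by line [ 0.44989154 -0.29668531  0.046     ]  by skirt [ 0.4510607  -0.29620857  0.01      ] side skirt bottom [ 0.4410542  -0.30996655  0.02      ]
idx side yaw -52.3  tri (array([0.61002166, 0.22907545, 0.06897874]), np.float64(0.001304578728571015))
 mid [0.61082047 0.22904571 0.068     ] [0.61037147 0.23095779 0.068     ]
 shaft tip top [0.59308665 0.23289617 0.084     ]  side [0.58508774 0.21791325 0.084     ]
```

```bash
A='[[[0.049,0,0],[0,0,4]],[[0.049,0,0],[0,0,4]],[[0.049,0,0],[0,0,4]],[[0.049,0,0],[0,0,4]],[[0.049,0,0],[0,0,4]]]'; python3 -m creep '[[[0.049,0,0],[0,0,0]],[[0.049,0,0],[0,0,0]],[[0.049,0,0],[0,0,0]],[[0.049,0,0],[0,0,0]],[[0.049,0,0],[0,0,0]]]' 1; python3 -c "
from h import *; print(ctrl.get_state()['q'].round(2))"
```

```text
clock: 0.6
tcp_pos: [0.4452, 0.5026, 0.222]
tool_rot: [0.0, 0.985, -0.173, -0.0]
ft_force: [0.1, 1.0, 0.0]
finger_gap: 0.087
[ 1.09  0.47  0.13 -0.   -1.24  0.14]
```

```bash
python3 -m creep '[[[0.0168,0.046,0],[0,0,0]],[[0.0168,0.046,0],[0,0,0]],[[0.0168,0.046,0],[0,0,0]],[[0.0168,0.046,0],[0,0,0]],[[0.0168,0.046,0],[0,0,0]]]' >/dev/null; python3 -m creep '[[[0.0168,0.046,0],[0,0,0]],[[0.0168,0.046,0],[0,0,0]],[[0.0168,0.046,0],[0,0,0]],[[0.0168,0.046,0],[0,0,0]],[[0.0168,0.046,0],[0,0,0]]]' ; python3 -m creep '[[[0.0168,0.046,0],[0,0,0]],[[0.0168,0.046,0],[0,0,0]],[[0.0168,0.046,0],[0,0,0]],[[0.0168,0.046,0],[0,0,0]],[[0.0168,0.046,0],[0,0,0]]]'
python3 -m creep '[[[0,0,0],[0,0,6.8]],[[0,0,0],[0,0,6.8]],[[0,0,0],[0,0,6.8]],[[0,0,0],[0,0,0]]]'
cat > go.py <<'E'
# offsets to a world TCP target + tool-x yaw, in tool axes
import sys; from h import *; from scipy.spatial.transform import Rotation as Ro
def go(P,yaw):
    s=ctrl.get_state(); w=s["tool_rot"]; R=Ro.from_quat([w[1],w[2],w[3],w[0]]); M=R.as_matrix()
    y=np.degrees(np.arctan2(M[1,0],M[0,0])); print("t",round(s["clock"],2),"tcp",s["tcp_pos"].round(4),"yaw",round(y,2),"tool shift",(M.T@(np.array(P)-s["tcp_pos"])).round(4),"turn z",round(-(yaw-y),2),"tilt",M[2].round(3),"F",s["ft_force"].round(1),"gap",round(s["finger_gap"],4),"q6",s["q"][5].round(2))
if __name__=="__main__": a=list(map(float,sys.argv[1:])); go(a[:3],a[3])
E
python3 go.py .45 -.2965 .10 -40.3
```

```text
clock: 1.6
tcp_pos: [0.4438, 0.012, 0.2225]
tool_rot: [-0.0, 0.985, -0.173, -0.0]
ft_force: [2.3, -0.2, 0.2]
finger_gap: 0.0869
clock: 2.1
tcp_pos: [0.4442, -0.2329, 0.2224]
tool_rot: [-0.0, 0.985, -0.174, -0.0]
ft_force: [1.7, 0.3, 0.3]
finger_gap: 0.087
clock: 2.5
tcp_pos: [0.4444, -0.2311, 0.2221]
tool_rot: [0.0, 0.938, -0.345, -0.001]
ft_force: [-0.3, -0.4, -0.1]
finger_gap: 0.087
t 2.5 tcp [ 0.4444 -0.2311  0.2221] yaw -40.41 tool shift [0.0468 0.0461 0.122 ] turn z -0.11 tilt [-0.001  0.    -1.   ] F [-0.3 -0.4 -0.1] gap 0.087 q6 1.02
```

```bash
python3 -m creep '[[[0.0234,0.023,0.03],[0,0,0]],[[0.0234,0.023,0.03],[0,0,0]],[[0,0,0.035],[0,0,0]],[[0,0,0.025],[0,0,0]],[[0,0,0],[0,0,0]]]' >/dev/null; python3 -m creep '[[[0,0,0],[0,0,0]]]' -0.4; python3 go.py .45 -.2965 .024 -40.3; python3 -c "
from h import *
t=snap('top','t1');s=snap('side','s1')
c=lambda im,x,y,w,h: cv2.resize(im[y:y+h,x:x+w],(400,300),interpolation=cv2.INTER_CUBIC)
cv2.imwrite('pics/c1.png',np.hstack([c(t,388,240,100,75),c(s,325,320,100,75)])[:,:,::-1])"
```

```text
clock: 3.1
tcp_pos: [0.451, -0.2964, 0.1029]
tool_rot: [0.0, 0.939, -0.344, -0.0]
ft_force: [0.7, 0.2, 0.9]
finger_gap: 0.084
t 3.1 tcp [ 0.451  -0.2964  0.1029] yaw -40.25 tool shift [-0.0007  0.0007  0.0789] turn z 0.05 tilt [ 0.     0.001 -1.   ] F [0.7 0.2 0.9] gap 0.084 q6 1.15
```

View pics/c1.png

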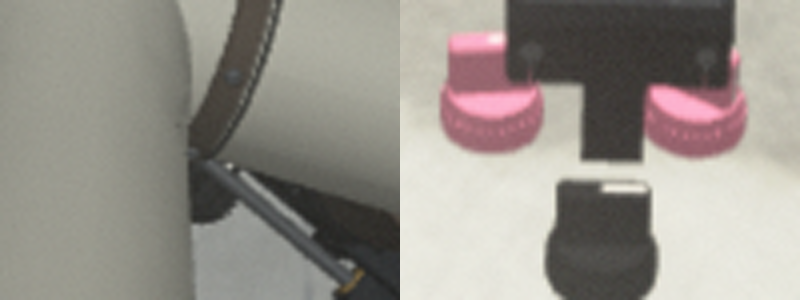

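Top is hidden by the arm. In the side view the finger (crop x≈612) stands over the bar (x≈604), which is centred. I'll descend and grip.

```bash
python3 -m creep '[[[0,0,0.04],[0,0,0]],[[0,0,0.025],[0,0,0]],[[0,0,0.014],[0,0,0]],[[0,0,0],[0,0,0]],[[0,0,0],[0,0,0]]]';python3 -m creep '[[[0,0,0],[0,0,0]],[[0,0,0],[0,0,0]],[[0,0,0],[0,0,0]]]' -1 30;  python3 -m creep '[[[0,0,0],[0,0,0]],[[0,0,0],[0,0,0]]]'; python3 go.py .45 -.2965 .024 -40.3
```

```text
clock: 3.7
tcp_pos: [0.452, -0.2966, 0.0251]
tool_rot: [0.0, 0.939, -0.345, 0.001]
ft_force: [0.4, 0.8, -0.0]
finger_gap: 0.0392
clock: 4.0
tcp_pos: [0.4512, -0.2965, 0.0245]
tool_rot: [-0.0, 0.939, -0.345, 0.001]
ft_force: [0.2, 0.2, -0.4]
finger_gap: 0.015
clock: 4.2
tcp_pos: [0.4511, -0.2965, 0.0243]
tool_rot: [0.0, 0.939, -0.345, 0.001]
ft_force: [-0.7, 0.9, 4.5]
finger_gap: 0.0122
t 4.2 tcp [ 0.4511 -0.2965  0.0243] yaw -40.37 tool shift [-0.0008  0.0007  0.0003] turn z -0.07 tilt [ 0.001 -0.    -1.   ] F [-0.7  0.9  4.5] gap 0.0122 q6 1.15
```

```bash
python3 -m creep '[[[0,0,-0.03],[0,0,0]],[[0,0,-0.045],[0,0,0]],[[0,0,-0.045],[0,0,0]],[[0,0,-0.045],[0,0,0]],[[0,0,-0.01],[0,0,0]]]'
python3 -m creep '[[[-0.0196,-0.0413,0],[0,0,0]],[[-0.0196,-0.0413,0],[0,0,0]],[[-0.0196,-0.0413,0],[0,0,0]],[[-0.0196,-0.0413,0],[0,0,0]],[[-0.0196,-0.0413,0],[0,0,0]]]'
python3 - <<'E'
from h import *
from scipy.optimize import least_squares
def circ(n,f,c0,z,rmin=.024,rmax=.040):
    g=cv2.cvtColor(cv2.imread(f),cv2.COLOR_BGR2GRAY).astype(np.float32); pts=[]
    rs=np.arange(rmax,rmin,-.0002)
    for a in np.radians(np.arange(0,360,5)):
        p=np.array([proj(n,(c0[0]+r*np.cos(a),c0[1]+r*np.sin(a),z)) for r in rs],np.float32)
        v=cv2.remap(g,p[:,0][None],p[:,1][None],cv2.INTER_LINEAR)[0]; h=(v[:12].mean()+50)/2
        if v[:12].mean()<100: continue
        i=np.argmax(v<h)
        if i>0: pts.append((c0[0]+rs[i]*np.cos(a),c0[1]+rs[i]*np.sin(a)))
    P=np.array(pts); r=least_squares(lambda x:np.hypot(P[:,0]-x[0],P[:,1]-x[1])-x[2],[*c0,.03],loss="soft_l1",f_scale=.0005)
    return r.x.round(4),len(P),np.sqrt(np.mean(r.fun**2)).round(5)
for z in(.055,.058):
  for n in("top","side"):
    print(z,n,"bare",circ(n,f"pics/{n}0.png",(.593,.233),z),"fitted",circ(n,f"pics/{n}0.png",(.594,.123),z))
T=cv2.imread("pics/top0.png"); cv2.imwrite("pics/box.png",cv2.resize(T[185:245,167:279],(784,420),interpolation=cv2.INTER_CUBIC))
E
python3 go.py .593 .234 .2 -17
```

```text
clock: 4.7
tcp_pos: [0.4533, -0.2976, 0.2043]
tool_rot: [0.0, 0.939, -0.345, 0.005]
ft_force: [0.5, -0.5, -0.9]
finger_gap: 0.0119
clock: 5.2
tcp_pos: [0.5092, -0.0737, 0.1975]
tool_rot: [0.0, 0.938, -0.345, -0.001]
ft_force: [1.1, -0.1, -0.1]
finger_gap: 0.0116
t 5.2 tcp [ 0.5092 -0.0737  0.1975] yaw -40.41 tool shift [-0.1357 -0.2886 -0.0026] turn z -23.41 tilt [-0.002  0.001 -1.   ] F [ 1.1 -0.1 -0.1] gap 0.0116 q6 0.69Traceback (most recent call last):
  File "<stdin>", line 16, in <module>
  File "<stdin>", line 7, in circ
  File "h.py", line 15, in proj
    K,R,t=cal(n); q=K@(R@np.array(P)+t); return q[:2]/q[2]
          ~~~^^^
  File "h.py", line 4, in cal
    c=ctrl.get_calibration(n); K=np.array(c["intrinsics"],float); R=cv2.Rodrigues(np.array(c["rvec"],float))[0]; t=np.array(c["tvec"],float).ravel()
ValueError: time passes only in moves, steps and waits
```

```bash
sed -i 's/^def cal/import functools\n@functools.lru_cache\ndef cal/' h.py
cat > circ.py <<'E'
from h import *
from scipy.optimize import least_squares
def circ(n,f,c0,z,rmin=.024,rmax=.040):
    g=cv2.cvtColor(cv2.imread(f),cv2.COLOR_BGR2GRAY).astype(np.float32); pts=[]
    rs=np.arange(rmax,rmin,-.0002)
    for a in np.radians(np.arange(0,360,5)):
        p=np.array([proj(n,(c0[0]+r*np.cos(a),c0[1]+r*np.sin(a),z)) for r in rs],np.float32)
        v=cv2.remap(g,p[:,0][None],p[:,1][None],cv2.INTER_LINEAR)[0]; h=(v[:12].mean()+50)/2
        if v[:12].mean()<100: continue
        i=np.argmax(v<h)
        if i>0: pts.append((c0[0]+rs[i]*np.cos(a),c0[1]+rs[i]*np.sin(a)))
    P=np.array(pts); r=least_squares(lambda x:np.hypot(P[:,0]-x[0],P[:,1]-x[1])-x[2],[*c0,.03],loss="soft_l1",f_scale=.0005)
    return r.x.round(4),len(P),np.sqrt(np.mean(r.fun**2)).round(5)
E
python3 - <<'E'
from circ import *
for z in(.055,.058):
  for n in("top","side"):
    print(z,n,"bare",circ(n,f"pics/{n}0.png",(.593,.233),z),"fitted",circ(n,f"pics/{n}0.png",(.594,.123),z))
T=cv2.imread("pics/top0.png"); cv2.imwrite("pics/box.png",cv2.resize(T[185:245,167:279],(784,420),interpolation=cv2.INTER_CUBIC))
E
```

```text
0.055 top bare (array([0.5953, 0.2338, 0.0336]), 72, np.float64(0.00051)) fitted (array([0.5985, 0.124 , 0.0333]), 72, np.float64(0.00076))
0.055 side bare (array([0.596 , 0.2373, 0.0326]), 62, np.float64(0.00205)) fitted (array([0.5994, 0.127 , 0.0327]), 57, np.float64(0.00056))
0.058 top bare (array([0.5947, 0.233 , 0.0335]), 72, np.float64(0.00076)) fitted (array([0.598 , 0.1236, 0.0333]), 72, np.float64(0.00081))
0.058 side bare (array([0.5939, 0.2333, 0.033 ]), 59, np.float64(0.00117)) fitted (array([0.5972, 0.1231, 0.033 ]), 58, np.float64(0.0007))
```

View pics/box.png

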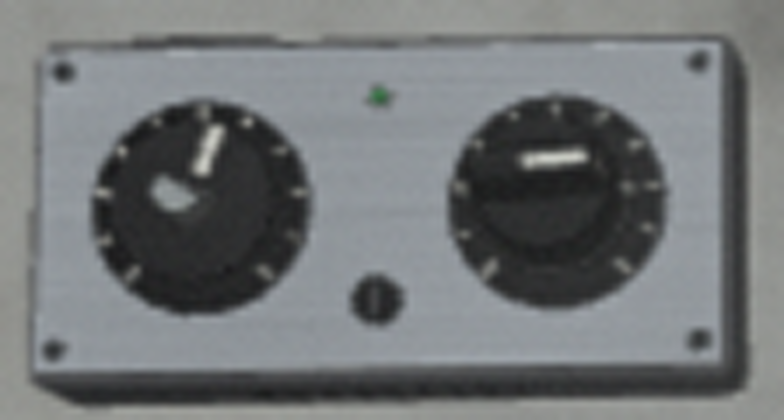

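```bash
python3 -m creep '[[[-0.0191,-0.0414,0],[0,0,0]],[[-0.0191,-0.0414,0],[0,0,0]],[[-0.0191,-0.0414,0],[0,0,0]],[[-0.0191,-0.0414,0],[0,0,0]],[[-0.0191,-0.0414,0],[0,0,0]]]' >/dev/null
python3 -m creep '[[[-0.0191,-0.0414,0],[0,0,-5]],[[-0.0174,-0.0421,0],[0,0,-7]],[[0,0,0.02],[0,0,-7]],[[0,0,0.02],[0,0,-7.4]],[[0,0,0.02],[0,0,0]]]'
python3 -m creep '[[[0,0,0.01],[0,0,0]],[[0,0,0],[0,0,0]],[[0,0,0],[0,0,0]]]'
python3 go.py .5955 .2335 .118 -14
python3 -c "
from h import *
t=snap('top','t2');s=snap('side','s2')
c=lambda im,x,y,w,h: cv2.resize(im[y:y+h,x:x+w],(400,300),interpolation=cv2.INTER_CUBIC)
cv2.imwrite('pics/c2.png',np.hstack([c(t,165,175,100,75),c(s,236,165,80,60)])[:,:,::-1])"
```

```text
clock: 6.2
tcp_pos: [0.5927, 0.2326, 0.136]
tool_rot: [0.001, 0.993, -0.12, -0.001]
ft_force: [-0.3, 0.2, -0.9]
finger_gap: 0.0117
clock: 6.5
tcp_pos: [0.594, 0.2323, 0.1288]
tool_rot: [0.0, 0.993, -0.122, 0.0]
ft_force: [-0.6, 0.5, -0.1]
finger_gap: 0.0116
t 6.5 tcp [0.594  0.2323 0.1288] yaw -13.99 tool shift [ 0.0011 -0.0015  0.0108] turn z 0.01 tilt [ 0.  0. -1.] F [-0.6  0.5 -0.1] gap 0.0116 q6 0.7
```

View pics/c2.png

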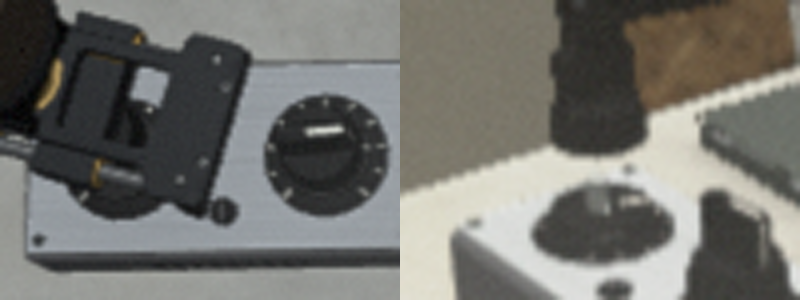

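Run:
```python
from h import *
f=lambda p:((p-[236,165])*5+[400,0]).round(1)
print("dial ctr",f(proj("side",(.5945,.2333,.0575))),"rim ctr",f(proj("side",(.5932,.2325,.1048))))
s=cv2.imread("pics/s2.png"); g=cv2.resize(s[165:225,236:316],None,fx=5,fy=5,interpolation=cv2.INTER_CUBIC).max(2)
for y in(115,122,130,138): # skirt edges
    x=np.where(g[y,120:270]<90)[0]; print(y,520+x.min(),520+x.max())
for y in(215,225,235):
    x=np.where(g[y,100:300]<110)[0]; print("dial",y,500+x.min(),500+x.max())
c=np.where(g[100:180,195]<90)[0]; print("rim bottom",100+c.max())
R=.023; print("rim low pred",max(f(proj("side",(.5932+R*np.cos(a),.2325+R*np.sin(a),.1048)))[1] for a in np.arange(0,6.28,.05)))
```

```text
dial ctr [601.6 227.6] rim ctr [593.5 138.5]
115 550 645
122 550 643
130 550 644
138 551 642
dial 215 547 666
dial 225 538 671
dial 235 533 670
rim bottom 153
rim low pred 160.9
```

Side view: the knob rim centre is at crop x≈597 and the dial centre at x≈603, so it lines up within about 1 mm. I'll make a small correction and descend in small steps, watching the force.

```bash
python3 -m creep '[[[0.0013,-0.0022,0],[0,0,0]],[[0,0,0.009],[0,0,0]],[[0,0,0.008],[0,0,0]],[[0,0,0],[0,0,0]],[[0,0,0],[0,0,0]]]' 
python3 go.py .5958 .2341 .108 -14
python3 -m creep '[[[0,0,0.002],[0,0,0]],[[0,0,0.002],[0,0,0]],[[0,0,0],[0,0,0]]]'
python3 go.py .5958 .2341 .108 -14
```

```text
clock: 7.1
tcp_pos: [0.5952, 0.2339, 0.1109]
tool_rot: [0.0, 0.993, -0.122, -0.0]
ft_force: [-0.5, -0.2, -1.5]
finger_gap: 0.0119
t 7.1 tcp [0.5952 0.2339 0.1109] yaw -13.99 tool shift [ 0.0005 -0.0003  0.0029] turn z 0.01 tilt [-0.001  0.001 -1.   ] F [-0.5 -0.2 -1.5] gap 0.0119 q6 0.7
clock: 7.4
tcp_pos: [0.5953, 0.2341, 0.1073]
tool_rot: [0.0, 0.993, -0.122, -0.0]
ft_force: [-0.9, -1.0, -0.9]
finger_gap: 0.0117
t 7.4 tcp [0.5953 0.2341 0.1073] yaw -13.98 tool shift [ 0.0005 -0.0001 -0.0007] turn z 0.02 tilt [-0.  0. -1.] F [-0.9 -1.  -0.9] gap 0.0117 q6 0.7
```

```bash
for i in 1 2 3; do python3 -m creep '[[[0,0,0.0015],[0,0,0]],[[0,0,0],[0,0,0]]]'|grep -E "tcp|force"; done
```

```text
tcp_pos: [0.5955, 0.2343, 0.1064]
ft_force: [-0.6, 0.3, 1.0]
tcp_pos: [0.5951, 0.2345, 0.1044]
ft_force: [-2.0, 1.9, -0.1]
tcp_pos: [0.5951, 0.2345, 0.1026]
ft_force: [-1.9, 1.9, -0.8]
```

```bash
python3 -m creep '[[[-0.0005,-0.0004,0.0015],[0,0,0]],[[0,0,0.0015],[0,0,0]],[[0,0,0],[0,0,0]]]'|grep -E "tcp|force";  for i in 1 2 3; do python3 -m creep '[[[0,0,0.002],[0,0,0]],[[0,0,0],[0,0,0]]]'|grep -E "tcp|force"; done;python3 -c "
from h import *
print(ctrl.get_state()['ft_torque'])"
```

```text
tcp_pos: [0.595, 0.2346, 0.0996]
ft_force: [-0.1, 0.8, -1.2]
tcp_pos: [0.595, 0.2346, 0.0977]
ft_force: [-0.5, 1.2, -1.1]
tcp_pos: [0.595, 0.2346, 0.0957]
ft_force: [-1.1, 1.4, -2.0]
tcp_pos: [0.595, 0.2346, 0.0938]
ft_force: [-1.3, 1.2, -1.3]
[ 0.46320747  0.40417225 -0.00726666]
```

```bash
for i in 1 2 3 4; do python3 -m creep '[[[0,0,0.001],[0,0,0]],[[0,0,0],[0,0,0]]]' - 40|grep -E "tcp|force"; done
```

```text
tcp_pos: [0.595, 0.2347, 0.0929]
ft_force: [-1.2, 1.4, -1.8]
tcp_pos: [0.5951, 0.2347, 0.0924]
ft_force: [-2.1, 1.8, 2.5]
tcp_pos: [0.5951, 0.2347, 0.0916]
ft_force: [-3.4, 2.0, 4.0]
tcp_pos: [0.5951, 0.2347, 0.0904]
ft_force: [-3.7, 0.9, 4.3]
```

Contact came at TCP z≈0.0924, where full seating was predicted. Next I press against the spring.

```bash
for i in 1 2 3 4 5; do python3 -m creep '[[[0,0,0.0012],[0,0,0]],[[0,0,0],[0,0,0]]]' - 50|grep -E "tcp|force"; done; python3 go.py .5951 .2347 .0863 -14
```

```text
tcp_pos: [0.5951, 0.2347, 0.0894]
ft_force: [-3.5, 1.2, 6.8]
tcp_pos: [0.5952, 0.2347, 0.0884]
ft_force: [-4.7, 0.6, 7.7]
tcp_pos: [0.5952, 0.2347, 0.0875]
ft_force: [-5.7, 2.3, 8.6]
tcp_pos: [0.5952, 0.2347, 0.0865]
ft_force: [-4.5, 1.0, 9.7]
tcp_pos: [0.5953, 0.2347, 0.0863]
ft_force: [-6.8, 1.0, 12.6]
t 10.7 tcp [0.5953 0.2347 0.0863] yaw -13.94 tool shift [-0.0002  0.0001 -0.    ] turn z 0.06 tilt [ 0.001 -0.    -1.   ] F [-6.8  1.  12.6] gap 0.0117 q6 0.7
```

```bash
python3 -m creep '[[[-0.0004,0,0.0012],[0,0,0]],[[0,0,0],[0,0,0]],[[0,0,0],[0,0,0]]]'; python3 -m creep '[[[0,0,0.0008],[0,0,0]],[[0,0,0],[0,0,0]],[[0,0,0],[0,0,0]],[[0,0,0],[0,0,0]]]'; python3 -c "
from h import *
t=snap('top','t3');s=snap('side','s3')
c=lambda im,x,y,w,h: cv2.resize(im[y:y+h,x:x+w],(400,300),interpolation=cv2.INTER_CUBIC)
cv2.imwrite('pics/c3.png',np.vstack([np.hstack([c(t,165,175,100,75),c(s,236,165,80,60)]),np.hstack([c(t,0,0,640,480),c(s,0,0,640,480)])])[:,:,::-1])"
```

```text
clock: 11.0
tcp_pos: [0.5952, 0.2347, 0.0862]
tool_rot: [-0.0, 0.993, -0.121, 0.001]
ft_force: [-6.2, -0.9, 16.7]
finger_gap: 0.012
clock: 11.4
tcp_pos: [0.5953, 0.2347, 0.0861]
tool_rot: [-0.0, 0.993, -0.121, 0.001]
ft_force: [-7.9, -0.4, 20.6]
finger_gap: 0.0119
```

View pics/c3.png

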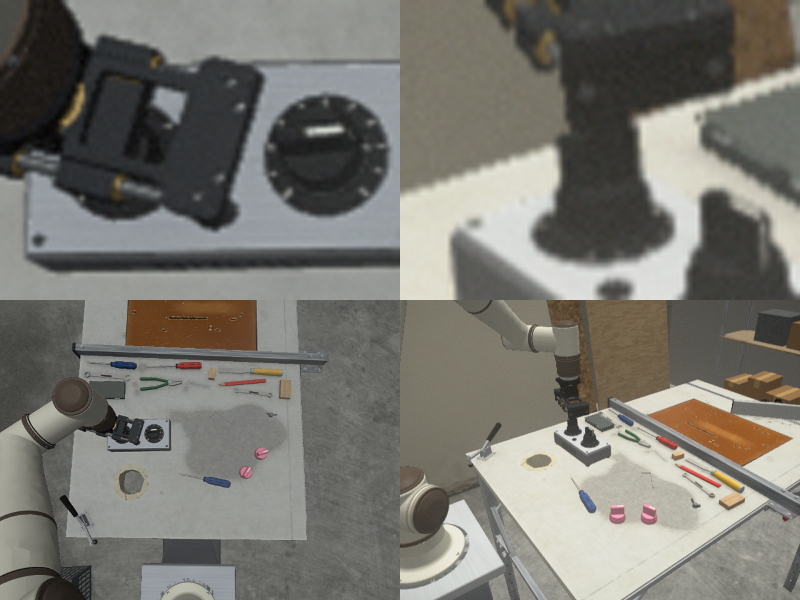

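The picture shows the knob down in the dial (side crop x≈603, y≈225), with the fitted knob and the bystanders unmoved. The force has climbed to 20 N with no further travel, so the control is at its stop. Handing in.

```bash
python3 -c "
from h import *
s=ctrl.get_state(); print(s['clock'],s['tcp_pos'],s['ft_force'],s['finger_gap']); print(ctrl.hand_in())"
```

```text
11.5 [0.59530722 0.23477405 0.08613229] [-8.77294043  0.63973139 18.15060378] 0.01151313645585162
the job is handed in; nothing more can be done
None
```

The knob is on the bare left shaft, fully home. I handed in at 11.5 s with the gripper still gripping it and holding the control pressed in.

- **Fit:** I gripped the black knob across its bar and turned it to about -14° to match the shaft's flat. It slid down the shaft freely. The rim met the disc at TCP z ≈ 0.0924 m, against 0.0923 m expected.
- **Press:** the tool went a further 6 mm down, with force rising as the spring should. It then stopped at z ≈ 0.086 m while the force climbed to about 18–20 N, above the spring's 11 N, so I take the control to be on its stop. The grip is set to 50 N and the gap reads 11.5–12 mm.
- **Surroundings:** in the last pictures the fitted knob, the pink knobs and the tools look unmoved.

**Checks that disagreed or were weak:**
- The side camera put the box about 3 mm higher than the top camera did.
- The shaft-angle readings ran from -8° to -17°. One rough side reading of the index line gave -52°, which I discarded.
- A sideways force of about 8 N remained at the end.
- The gripper hid the pointer and index line, so I could not see them lined up. That rests on the knob sliding on freely and seating at the expected height.

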